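# Seat a roller in the sprung V-rest and hold it pressed

## Task

First swing the red-knobbed keeper arm fully aside, about a quarter turn, so that the V-rest is open. Then lift the roller out of its wooden cradle, seat it squarely in the V of the rest, and gently press it down so that it bears on both V faces and the red pointer stands inside the green band, never driving the sprung saddle down to its stop. Finish while still holding the roller pressed there, and leave the tape roll, the tape measure and the sanding sleeve alone.

Things in the scene. Friction and masses are not known exactly. Their poses are not given: they have to be found in the camera images.
- rest: roller rest: blue base plate 130 (x) x 190 (y) x 12 mm, fixed, turned about z; origin on the worktop below the V's middle, y along the V. Its grey sprung saddle has two V notches, with a 66 mm gap between them for fingers, where only plates (tops 41 mm up) lie below. White scale plate with the green band at x -44, y +68 mm, 68 mm high
- vee_seat (a point): where the middle of a properly seated roller lies: on the V's axis, midway between the notches, 71.6 mm up with the saddle up; y along the V. The smooth 90-degree notches (45-degree steel plates vee_c0 to vee_c3) are 18 mm long, centred 42 mm either side of this point, 40 mm wide at the mouth, tops 76 mm up. The V sinks with the saddle and floats 4 mm sideways (soft spring, 0.25 N/mm)
- saddle (a joint): how far the sprung saddle is pressed down, m: 0 up, 0.014 at its stop; spring 1.4 N per mm, its preload (3.5 N) carries the saddle's own 3 N, so the roller's weight alone sinks it by about 1 mm and 6.5 mm takes about 10 N in all. The red pointer is inside the green band from 0.004 to 0.009
- keeper (a joint): angle of the keeper arm about its upright hinge, rad: 0 = lying along and just above the V, closing it; grows counter-clockwise seen from above, the knob moving toward the rest's +x and then +y; 1.65 = fully open. Light friction, it stays where it is left; starts between 0 and 0.35
- keeper_knob (a point): on the axis of the upright red knob at the end of the keeper arm, 103 mm above the worktop; the knob is 16 mm across and stands from 84 to 116 mm above the worktop, on a 12 mm wide flat arm (bottom at 78 mm)
- keeper_hinge (a point): on the keeper's upright hinge axis, at the rest's y = +84 mm; 84 mm from the knob's axis; the hinge end tops out 89 mm above the worktop
- roller_mid (a point): centre of the roller: black rubber sleeve 34 mm in diameter and 50 mm long with an orange ring at each end, the grip part, on a steel shaft 22 mm in diameter and 112 mm long overall that sticks out 31 mm at each end; about 0.22 kg; y axis along the shaft (either end may go either way). It starts lying in the cradle with its axis 51 mm above the worktop
- cradle: wooden cradle, fixed, 76 (x) x 130 (y) mm base, 8 mm thick, with two notched blocks 42 mm either side of its middle (16 mm thick, tops 50 mm high) that carry the shaft's ends loosely; open between them; origin on the worktop below its middle, y axis along the roller
- tape_roll: bystander: roll of beige tape lying flat, 105 mm across, 19 mm high; origin under its middle
- tape_measure: bystander: yellow and black tape measure, 34 x 86 x 70 mm high; origin under its middle
- sanding_sleeve: bystander: teal open sanding sleeve standing up, 61 mm across, 64 mm high; origin under its middle
Mind the look-alikes: they are no part of the job. What is shaped like the part that bears roller_mid but pink is not meant. Of the things that look like the rest, the larger one is meant.

How it is judged (in metres and radians):
On the way, in this order (a step that is already met when the one before it is completed fails the run):
1. the keeper arm is swung aside, at least 1.2 rad open (value of joint keeper above 1.2 rad), for 0.2 s.
2. the roller is lifted clear of the cradle (z of roller_mid in the frame of cradle above 0.065 m and contact force between roller and cradle below 0.1 N), for 0.1 s.
At the end, for the whole second after the job is handed in: Roller seated in the V (3 mm sideways and in height, 10 mm along it, 0.05 rad), held by the fingers (over 2 N) and pressed with over 0.7 N on each of the four V plates; saddle 4 to 9 mm down (pointer in the green band) and still; keeper at least 1.2 rad open (value of joint saddle between 0.004 and 0.009 m and contact force between roller and vee_c0 above 0.7 N and contact force between roller and vee_c1 above 0.7 N and contact force between roller and vee_c2 above 0.7 N and contact force between roller and vee_c3 above 0.7 N and x of roller_mid in the frame of vee_seat between -0.003 and 0.003 m and z of roller_mid in the frame of vee_seat between -0.003 and 0.003 m and distance between roller_mid and vee_seat below 0.01 m and angle between the y axis of roller_mid and the y axis of vee_seat, either way round below 0.05 rad and contact force between the fingers and roller above 2 N and linear speed of roller below 0.02 m/s and value of joint keeper above 1.2 rad); the arm keeps its last pose, push and grip.
It fails at once if the saddle is driven down to its stop (past 13 mm) (value of joint saddle above 0.013 m).
It fails at once if the tape roll is moved by more than 30 mm (distance of tape_roll from where it was at the start of the episode above 0.03 m).
It fails at once if the tape measure is moved by more than 30 mm (distance of tape_measure from where it was at the start of the episode above 0.03 m).
It fails at once if the sanding sleeve is moved by more than 30 mm (distance of sanding_sleeve from where it was at the start of the episode above 0.03 m).
It also fails if it takes over 51 s, if anything falls off the work surface, if the arm or the gripper's body presses on something with over 40 N, if the wrist force passes 120 N, or if a joint passes its speed limit or range.

## Robot

A 7-joint arm with a two-finger parallel gripper is mounted at the origin on a cart in front of the work surface, level with it; the furniture and walls round the work are solid. World frame = base frame: x ahead of the robot, y to its left, z up, the work surface at z = 0. Lengths are in m, angles in degrees, forces in N, time in s.
With the tool pointing down it reaches from about 0.4 to 0.85 m from the base axis. Payload 6.9 kg.
Tool frame: the origin (TCP) lies between the finger pads; the fingertips stand 8 mm ahead of it and the grasp point (between the pads) lies 11 mm behind it; z points along the fingers, y is the line along which they close (so a half turn about z gives the same grasp; the last joint's range is limited). The gripper opens to 85 mm and grips with 20 to 120 N. Pads are 22 mm wide; open, the fingers measure 114 mm over their backs; the gripper's body (76 mm by 85 mm) begins 54 mm behind the grasp point. The pads swing forward as they close: fully open they stand 13 mm farther back than shut.
Start: joints at [-61.851, 29.078, -13.613, 85.955, 7.202, 65.827, -8.869], TCP at [0.235, 0.579, 0.239] pointing down, gripper open.
Joint ranges: [-176.47, 176.47], [-13.61, 117.27], [-81.72, 77.17], [0.22, 143.17], [-87.28, 267.28], [10, 112.55], [-165.47, 165.47]. Speed limits (degrees/s): [136.94, 136.94, 180, 180, 180, 180, 180].

## Interface

Orientations are given as [roll, pitch, yaw] about the fixed x, y, z axes, in that order (R = Rz(yaw) Ry(pitch) Rx(roll)).
In Python, from station import observe, viewer, r, nets gives the robot as it stands.
- The arm moves only by the shell command python3 -m pendant 'ROWS' [FORCE]. ROWS is JSON, a list of rows, each an object with "delta_pos": the shift along the world's x, y, z in cm, a list of three; "spin": the turn about the world's z in rad; "fingers": the opening in per cent of the stroke, from 0 (shut) to 100 (fully open). A call has 1 to 20 rows; each row shifts and turns the commanded pose from where the row before left it; what a row does not reach is not made up. A row lasts 1/10 s, in which the tool goes at most 50 mm and 8.59 degrees, less where a joint would pass 70% of its speed; a pose out of reach is approached as far as the arm can. A call is refused whole if a number of a shift passes 5 or a number of a turn 0.15, either way. A call with a gripper value outside its range is refused whole. The fingers move at their own pace and stop on an object; FORCE is the grip in N (left out, the last holds). Time passes only in rows, so rows that do not move let the fingers close. It gives the time, the measured TCP pose, the force, the opening and the grip force at its end, in the units of the state.
- observe(): the state, without advancing time (a new reading comes with each control period).
- viewer.get_image(name): name is "side" or "top"; returns a dict with "pixels" (400x640x3 uint8, red, green, blue), "range_z" (400x640 float32, m along the optical axis (not along the pixel's ray), 0 where there is no reading), "mtx" (3x3 intrinsics, pixels), "cam_to_world" (4x4, takes a point from camera to world coordinates). Camera axes: x right, y down, z forward; pixel columns grow to the right and rows downward; lengths in m; the calibration is good to about 2 mm. A picture is of the moment at which its call begins.
- r.sign_off(): hands the job in; it is judged then, once.
Trained networks look in a picture, given as the dict that the camera call returned (one of the last four; its "shot" number tells which), for a name from the list of things; names that differ only in an ending like _2 or _b are one class to them, and where a whole thing is asked for, a point or a joint stands for the part that bears it (a point fixed in the world has none). Each returns a list of dicts, best first, with "score" (0 to 1); they miss things now and then, are a little off and sometimes report something else, mostly with a low value. They report only what shows in the picture. A call takes as long as a camera call. They do not tell look-alikes from the thing itself.
- nets.look_for(picture, query): "bbox" ([left, top, right, bottom] in pixels, round what is visible of it).
- nets.silhouettes(picture, query): "pixels" (400x640 bool, what is visible of it) and "bbox" ([left, top, right, bottom] in pixels, round what is visible of it).
- nets.landmark_of(picture, query): "location" ([column, row] in pixels: a listed point, or the origin of a listed thing).
The state is a dict: "t": time; "joint_positions": joint angles; "qd": joint speeds; "tau": joint torques, N m; "ee_pos": TCP position; "tcp_rot": TCP orientation; "wrist_force": force on the tool from outside, world axes, zero at the start; "ft_torque": the same for the moment, N m; "finger_gap": finger opening in m; "finger_force": force on a finger pad.
Only numpy, scipy, OpenCV 4.12 (cv2) and the standard library are available. Lean on these libraries where they do the work, as an engineer would, in place of code of your own. Each camera call takes 0.05 s, during which the arm holds its last target. There are 200 camera calls.

## Working session

There is one attempt and no reset: what is moved stays moved. The work goes in short steps, Python scripts to look and compute and a shell command to move; the robot and the scene stay as the last step left them, time stands still between calls to the robot, and variables do not carry over. Pictures are saved under pics/ and viewed, at most 10 in all, crops included, and the job is handed in when it is done.

```bash
mkdir -p pics; cat > h.py <<'E'
import numpy as np, cv2
from station import observe, viewer, r, nets
def w(p,u,v,z=None):
    K=p["mtx"];T=np.array(p["cam_to_world"]);ray=np.linalg.inv(K)@np.array([u,v,1.])
    if z is None:
        d=p["range_z"][int(round(v)),int(round(u))];return (T@np.r_[ray*d,1])[:3]
    dr=T[:3,:3]@ray;return T[:3,3]+dr*(z-T[2,3])/dr[2]
def cloud(p):
    K=p["mtx"];T=np.array(p["cam_to_world"]);v,u=np.mgrid[:400,:640]
    rays=np.stack([u,v,np.ones_like(u)],-1)@np.linalg.inv(K).T
    return (rays*p["range_z"][...,None])@T[:3,:3].T+T[:3,3]
def px(p,X):
    T=np.array(p["cam_to_world"]);c=T[:3,:3].T@(np.array(X)-T[:3,3]);q=p["mtx"]@c;return q[:2]/q[2]
E
python3 - <<'E'
from h import *
np.set_printoptions(precision=3,suppress=True)
Z={'vee_seat':.0716,'keeper_knob':.103,'keeper_hinge':.089,'roller_mid':.051,'rest':0,'cradle':0,'tape_roll':0,'tape_measure':0,'sanding_sleeve':0}
for n in("top","side"):
    p=viewer.get_image(n);cv2.imwrite(f"pics/{n}0.png",p["pixels"][...,::-1])
    print(n,np.array(p["cam_to_world"])[:3,3])
    for q,z in Z.items():
        for d in nets.landmark_of(p,q)[:4]: print(q,round(d["score"],2),np.array(d["location"]),w(p,*d["location"],z))
    for q in('rest','cradle','roller_mid'):
        for d in nets.look_for(p,q)[:4]:print(' box',q,round(d["score"],2),np.array(d["bbox"]))
o=observe();print(o)
E
```

```text
top [ 0.428 -0.003  1.46 ]
vee_seat 0.67 [379.8 215.2] [ 0.528 -0.202  0.072]
vee_seat 0.58 [446.8 222.4] [ 0.503 -0.425  0.072]
keeper_knob 0.43 [380.4 206.7] [ 0.554 -0.2    0.103]
keeper_knob 0.41 [449.6 221. ] [ 0.506 -0.425  0.103]
keeper_hinge 0.8 [355.5 214.4] [ 0.53  -0.119  0.089]
keeper_hinge 0.77 [427.4 221.3] [ 0.506 -0.356  0.089]
roller_mid 0.75 [269.8 217.1] [0.525 0.169 0.051]
rest 0.92 [377.7 218. ] [ 0.523 -0.205  0.   ]
rest 0.85 [440.3 219.3] [ 0.518 -0.424  0.   ]
cradle 0.74 [276.7 216.1] [0.532 0.151 0.   ]
tape_roll 0.87 [318.8 178.9] [0.664 0.002 0.   ]
tape_measure 0.65 [210.2 176.9] [0.673 0.389 0.   ]
sanding_sleeve 0.78 [422.7 180.3] [ 0.657 -0.367  0.   ]
 box rest 0.84 [420.7 206.9 465.1 238.4]
 box rest 0.81 [347.7 200.1 403.1 234.3]
 box cradle 0.8 [254.5 202.6 293.6 227.9]
 box roller_mid 0.74 [252.5 208.4 285.1 221.8]
 box roller_mid 0.57 [215.8 203.4 238.7 223.7]
 box roller_mid 0.35 [346.8 197.4 404.  233.8]
side [0.253 1.26  1.249]
vee_seat 0.53 [369.4 148.6] [ 0.502 -0.413  0.072]
vee_seat 0.47 [354.  174.4] [ 0.524 -0.227  0.072]
keeper_knob 0.
[... 768 characters left out ...]
0.95 [332.2 167.2 374.7 210.9]
 box rest 0.93 [354.7 142.6 383.2 171.4]
 box cradle 0.91 [309.7 237.8 345.3 275.2]
 box roller_mid 0.49 [301.9 274.1 318.6 308. ]
 box roller_mid 0.47 [318.6 238.8 335.4 262.8]
{'t': 1.3, 'joint_positions': array([-61.851,  29.078, -13.613,  85.955,   7.201,  65.825,  -8.869]), 'qd': array([ 0.003, -0.146,  0.024,  0.045, -0.101, -0.037, -0.027]), 'tau': array([  0.   , -62.038,  -2.185, -24.995,   0.014,   0.002,   0.   ]), 'ee_pos': array([0.235, 0.579, 0.239]), 'tcp_rot': array([-180.   ,   -0.002,  157.893]), 'wrist_force': array([ 0.46 , -0.361,  1.002]), 'ft_torque': array([-0.053, -0.011,  0.014]), 'finger_force': 0.0, 'finger_gap': 0.08525467751609186}
```

View pics/top0.png

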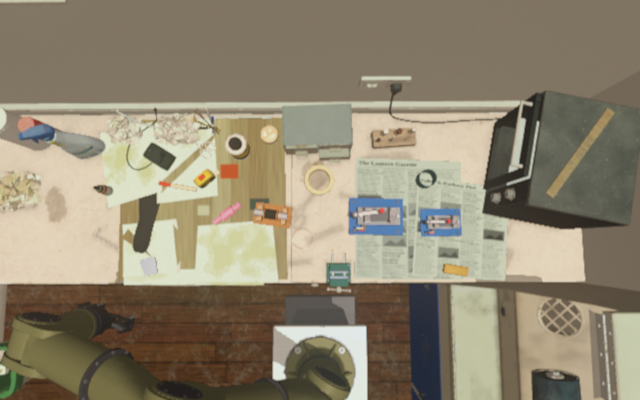

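View pics/side0.png

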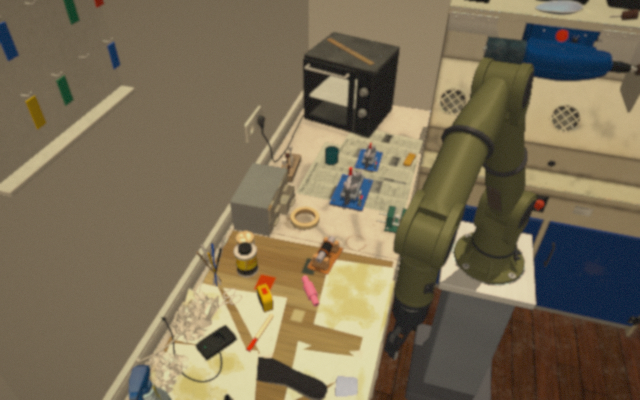

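In the top view:
- **Rests:** they sit at (378,217), about 55 px long, and (441,222), about 44 px long. The larger, left one at (378,217) is meant.
- **Rollers:** the orange-ringed one lies in the cradle at (271,215). The pink look-alike is at (227,213).

Next I'll confirm in a crop and refine the fits.

```bash
python3 - <<'E'
from h import *
np.set_printoptions(precision=4,suppress=True)
tiles=[]
for n,b in(("top",(340,190,410,242)),("side",(325,150,385,215))):
    p=viewer.get_image(n);im=p["pixels"];C=cloud(p)
    hsv=cv2.cvtColor(im,cv2.COLOR_RGB2HSV)
    def m(f,c,rad):return f&(np.hypot(C[...,0]-c[0],C[...,1]-c[1])<rad)
    R=(.525,-.202);Cr=(.525,.158)
    blue=m((hsv[...,0]>100)&(hsv[...,0]<125)&(hsv[...,1]>120)&(C[...,2]<.03),R,.14)
    if n=='top':
        v,u=np.nonzero(blue);P=np.array([w(p,a,b_,.012)[:2] for a,b_ in zip(u,v)])
        rc=cv2.minAreaRect((P*1000).astype(np.float32));print(n,'plate',rc,len(P))
    red=m((np.minimum(hsv[...,0],180-hsv[...,0])<8)&(hsv[...,1]>140),R,.14)
    k,l,s,c=cv2.connectedComponentsWithStats(red.astype(np.uint8))
    for i in range(1,k):
        if s[i,4]>2: print(' red',c[i],s[i,4],w(p,*c[i],.116 if n=='top' else .1),C[l==i].mean(0))
    # cradle high points
    near=np.hypot(C[...,0]-Cr[0],C[...,1]-Cr[1])<.09
    for lo,hi in((.055,.08),(.04,.08),(.03,.08)):
        q=C[near&(C[...,2]>lo)&(C[...,2]<hi)]
        if len(q)>5:
            cc=q[:,:2].mean(0);rc=cv2.minAreaRect((q[:,:2]*1000).astype(np.float32));ev=np.linalg.eigh(np.cov((q[:,:2]-cc).T))
            print(n,'cradle>',lo,len(q),cc,'dir',ev[1][:,1],rc,q[:,2].max())
    for q in('roller_mid','cradle','rest'):
        for d in nets.silhouettes(p,q)[:2]:
            M=d["pixels"];v,u=np.nonzero(M);print(' sil',q,round(d["score"],2),cv2.minAreaRect(np.c_[u,v].astype(np.float32)))
    tiles.append(cv2.resize(im[b[1]:b[3],b[0]:b[2]],(390,400),interpolation=cv2.INTER_CUBIC))
    if n=='top': tiles.append(cv2.resize(im[190:240,205:300],(390,205*1),interpolation=cv2.INTER_CUBIC)); 
t2=np.zeros((400,390,3),np.uint8);t2[:205]=tiles[1]
p=viewer.get_image("side");t2[205:]=cv2.resize(p["pixels"][230:310,280:350],(390,195))
cv2.imwrite("pics/c1.png",cv2.resize(np.hstack([tiles[0],tiles[2]])[...,::-1],(780,400)));cv2.imwrite("pics/c2.png",t2[...,::-1])
E
```

```text
top plate ((530.0886840820312, -196.53932189941406), (182.7531280517578, 119.95500946044922), 87.68450164794922) 709
 red [381.  210.5] 16 [ 0.5401 -0.2     0.116 ] [ 0.5401 -0.2     0.1159]
top cradle> 0.055 247 [0.5344 0.1658] dir [0.1586 0.9873] ((536.0625, 166.739990234375), (111.27445983886719, 45.40821838378906), 83.36041259765625) 0.07369273379199948
top cradle> 0.04 360 [0.5343 0.166 ] dir [0.1531 0.9882] ((535.168212890625, 166.6152801513672), (111.97161102294922, 53.42567825317383), 80.61812591552734) 0.07369273379199948
top cradle> 0.03 374 [0.5342 0.1658] dir [0.1493 0.9888] ((535.1121826171875, 166.52459716796875), (112.100830078125, 55.2899055480957), 81.71573638916016) 0.07369273379199948
 sil roller_mid 0.61 ((270.05999755859375, 214.07998657226562), (32.668338775634766, 9.758074760437012), 8.130102157592773)
 sil roller_mid 0.54 ((226.9324493408203, 213.40541076660156), (9.183563232421875, 32.20059585571289), 54.46232223510742)
 sil cradle 0.97 ((272.82080078125, 215.16473388671875), (36.34166717529297, 22.12432289123535), 8.746162414550781)
 sil rest 0.65 ((440.0, 2
[... 595 characters left out ...]
65.6713409423828), (116.53970336914062, 56.89534378051758), 79.88367462158203) 0.07505796389203012
 sil roller_mid 0.66 ((310.10003662109375, 291.2000427246094), (32.64659118652344, 11.627553939819336), 63.43495178222656)
 sil roller_mid 0.62 ((324.84613037109375, 248.73074340820312), (9.984603881835938, 29.121761322021484), 33.690067291259766)
 sil cradle 0.66 ((325.7953186035156, 256.4222717285156), (23.250045776367188, 37.93428421020508), 30.25643539428711)
 sil rest 0.91 ((369.97296142578125, 157.33782958984375), (22.93869972229004, 28.011682510375977), 17.10272979736328)
 sil rest 0.57 ((352.1329650878906, 191.37176513671875), (32.548282623291016, 40.74598693847656), 22.833654403686523)
```

View pics/c1.png

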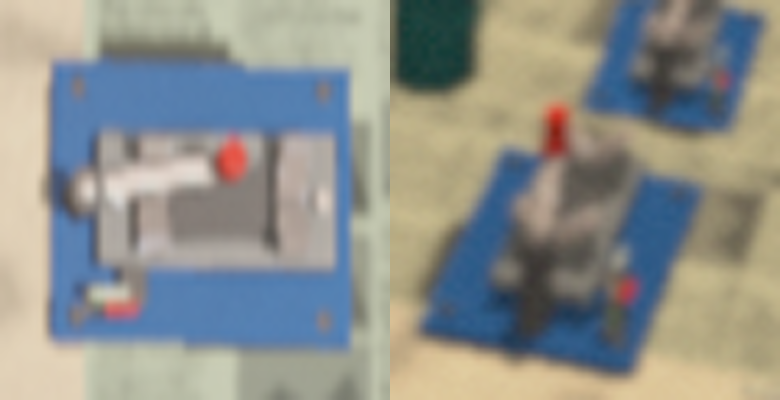

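View pics/c2.png

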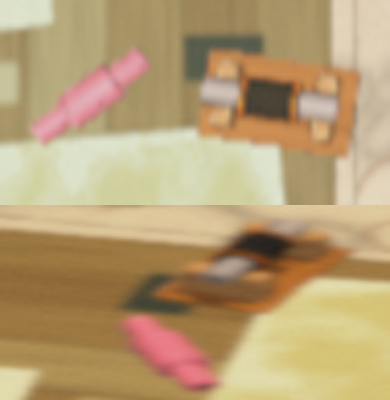

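Crop 1 (left) shows the large rest. Its red knob is near crop (232,160), the hinge is at (80,190), and the scale plate with the pointer is at (115,300). Crop 2 shows the orange-ringed roller in the cradle at (270,100); the pink one lies loose at (90,95). I'll do one last check on the plate edges, the saddle axis and the heights nearby.

```bash
python3 - <<'E'
from h import *
np.set_printoptions(precision=4,suppress=True)
p=viewer.get_image("top");C=cloud(p);im=p["pixels"]
X,Y,Z=[C[...,i] for i in range(3)]
reg=(X>.3)&(X<.75)&(Y>-.35)&(Y<.6)
for zt in(.12,.2):
    k,l,s,c=cv2.connectedComponentsWithStats((reg&(Z>zt)).astype(np.uint8))
    for i in range(1,k):
        if s[i,4]>5:q=C[l==i];print(zt,q.min(0),q.max(0))
# plate: blue-ish mask extent as solid: fill
hsv=cv2.cvtColor(im,cv2.COLOR_RGB2HSV)
b=((hsv[...,0]>95)&(hsv[...,0]<128)&(hsv[...,1]>90)).astype(np.uint8)
b[:, :340]=0;b[:,412:]=0;b[:190]=0;b[242:]=0
ct=max(cv2.findContours(b,cv2.RETR_EXTERNAL,cv2.CHAIN_APPROX_NONE)[0],key=cv2.contourArea)
P=np.array([w(p,a,q,.012)[:2]*1000 for a,q in ct[:,0]],np.float32);print(cv2.minAreaRect(P))
g=(Z>.045)&(Z<.08)&(abs(X-.528)<.06)&(abs(Y+.2)<.11)
q=C[g];print('saddle',cv2.minAreaRect((q[:,:2]*1000).astype(np.float32)))
for y in(-.235,-.242,-.25,-.15,-.158,-.166):
    s=C[(abs(Y-y)<.003)&(abs(X-.528)<.05)&(Z>.03)];o=np.argsort(s[:,0]);print(y,[(round(a[0]*1000),round(a[2]*1000)) for a in s[o]])
hh=C[(Z>.08)&(abs(X-.53)<.05)&(abs(Y+.16)<.08)];print((hh*1000).round().tolist()[:60])
E
```

```text
0.12 [0.7433 0.0329 0.1206] [0.7472 0.0883 0.1346]
((530.1558227539062, -196.59901428222656), (184.03335571289062, 125.17691802978516), 87.88319396972656)
saddle ((530.9718627929688, -191.81527709960938), (72.02783203125, 162.40040588378906), 9.902681350708008)
-0.235 [(500, 39), (500, 37), (504, 39), (505, 71), (506, 52), (507, 42), (508, 84), (508, 71), (509, 60), (510, 38), (512, 73), (513, 58), (514, 40), (516, 66), (517, 49), (517, 41), (519, 69), (520, 52), (520, 42), (522, 65), (523, 58), (524, 41), (524, 35), (527, 50), (528, 39), (529, 61), (530, 54), (531, 38), (533, 55), (534, 44), (536, 62), (538, 43), (539, 71), (541, 46), (541, 45), (543, 64), (543, 57), (544, 44), (545, 75), (546, 62), (548, 43), (549, 73), (550, 55), (551, 41), (552, 72), (555, 40), (555, 39)]
-0.242 [(500, 39), (500, 36), (503, 42), (503, 40), (505, 76), (505, 72), (505, 72), (508, 77), (512, 73), (512, 71), (515, 74), (515, 69), (519, 64), (519, 59), (522, 65), (523, 60), (526, 60), (526, 57), (530, 58), (533, 60), (536, 63), (536, 61), (539, 66), (539, 65), (542, 73), (542, 70), (545, 75), (545, 73
[... 2471 characters left out ...]
9.0], [539.0, -115.0, 80.0], [538.0, -118.0, 83.0], [538.0, -121.0, 87.0], [538.0, -138.0, 82.0], [538.0, -142.0, 80.0], [538.0, -144.0, 89.0], [538.0, -148.0, 83.0], [538.0, -152.0, 82.0], [538.0, -154.0, 89.0], [538.0, -158.0, 88.0], [538.0, -161.0, 85.0], [538.0, -165.0, 83.0], [538.0, -168.0, 86.0], [538.0, -171.0, 84.0], [538.0, -175.0, 83.0], [538.0, -178.0, 85.0], [538.0, -181.0, 86.0], [538.0, -185.0, 84.0], [538.0, -188.0, 87.0], [538.0, -192.0, 81.0], [538.0, -195.0, 84.0], [536.0, -195.0, 107.0], [535.0, -197.0, 114.0], [535.0, -200.0, 115.0], [535.0, -203.0, 115.0], [535.0, -207.0, 114.0], [535.0, -111.0, 87.0], [535.0, -115.0, 86.0], [534.0, -118.0, 89.0], [535.0, -122.0, 83.0]]
```

```bash
R='{"delta_pos":[1.53,-3.9,0],"spin":-0.0535,"fingers":45}'; python3 -m pendant '[{"delta_pos":[1.53,-3.9,0],"spin":-0.0535,"fingers":45},{"delta_pos":[1.53,-3.9,0],"spin":-0.0535,"fingers":45},{"delta_pos":[1.53,-3.9,0],"spin":-0.0535,"fingers":45},{"delta_pos":[1.53,-3.9,0],"spin":-0.0535,"fingers":45},{"delta_pos":[1.53,-3.9,0],"spin":-0.0535,"fingers":45},{"delta_pos":[1.53,-3.9,0],"spin":-0.0535,"fingers":45},{"delta_pos":[1.53,-3.9,0],"spin":-0.0535,"fingers":45},{"delta_pos":[1.53,-3.9,0],"spin":-0.0535,"fingers":45},{"delta_pos":[1.53,-3.9,0],"spin":-0.0535,"fingers":45},{"delta_pos":[1.53,-3.9,0],"spin":-0.0535,"fingers":45},{"delta_pos":[1.53,-3.9,0],"spin":-0.0535,"fingers":45},{"delta_pos":[1.53,-3.9,0],"spin":-0.0535,"fingers":45},{"delta_pos":[1.53,-3.9,0],"spin":-0.0535,"fingers":45},{"delta_pos":[1.53,-3.9,0],"spin":-0.0535,"fingers":45},{"delta_pos":[1.53,-3.9,0],"spin":-0.0535,"fingers":45},{"delta_pos":[1.53,-3.9,0],"spin":-0.0535,"fingers":45},{"delta_pos":[1.53,-3.9,0],"spin":-0.0535,"fingers":45},{"delta_pos":[1.53,-3.9,0],"spin":-0.0535,"fingers":45},{"delta_pos":[1.53,-3.9,0],"spin":-0.0535,"fingers":45},{"delta_pos":[1.53,-3.9,0],"spin":-0.0535,"fingers":45}]' 30; python3 -c "
from h import *
print(observe()['joint_positions'])"
```

```text
t: 3.8
ee_pos: [0.5417, -0.2025, 0.2394]
tcp_rot: [180.0, -0.0, 96.5]
wrist_force: [-0.1, 1.4, -0.1]
finger_gap: 0.0382
finger_force: 0.0
[ 7.5930421  25.32290803 16.06018054 93.51824815 -7.70213347 62.22376689
 32.2629876 ]
```

```bash
python3 -m pendant '[{"delta_pos":[0,0,-3]},{"delta_pos":[0,0,-3]},{"delta_pos":[0,0,-3]},{"delta_pos":[0,0,-3]},{"delta_pos":[0,0,-2.3]},{"delta_pos":[0,0,0]}]'; python3 - <<'E'
from h import *
ims=[]
for n,X in(("top",(.541,-.2,.1)),("side",(.541,-.2,.1))):
    p=viewer.get_image(n);u,v=px(p,X).astype(int);ims.append(cv2.resize(p["pixels"][v-35:v+35,u-35:u+35],(390,390),interpolation=cv2.INTER_CUBIC))
cv2.imwrite("pics/k1.png",np.hstack(ims)[...,::-1])
E
```

```text
validation failed for argument at $[0]...
```

View pics/k1.png

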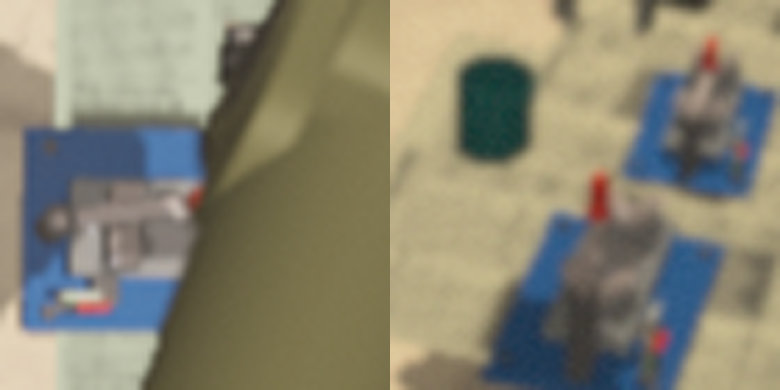

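The rows need every field. The picture shows the knob untouched, with the hand above it.

```bash
python3 -m pendant '[{"delta_pos":[0,0,-3],"spin":0,"fingers":45},{"delta_pos":[0,0,-3],"spin":0,"fingers":45},{"delta_pos":[0,0,-3],"spin":0,"fingers":45},{"delta_pos":[0,0,-3],"spin":0,"fingers":45},{"delta_pos":[0,0,-2.3],"spin":0,"fingers":45},{"delta_pos":[0,0,0],"spin":0,"fingers":45}]'; python3 - <<'E'
from h import *
p=viewer.get_image("side");u,v=px(p,(.541,-.2,.1)).astype(int)
cv2.imwrite("pics/k2.png",cv2.resize(p["pixels"][v-35:v+35,u-35:u+35],(500,500),interpolation=cv2.INTER_CUBIC)[...,::-1])
E
```

```text
t: 4.5
ee_pos: [0.5394, -0.1993, 0.0935]
tcp_rot: [-179.7, -0.2, 96.6]
wrist_force: [0.8, 0.1, 1.2]
finger_gap: 0.0385
finger_force: 0.0
```

View pics/k2.png

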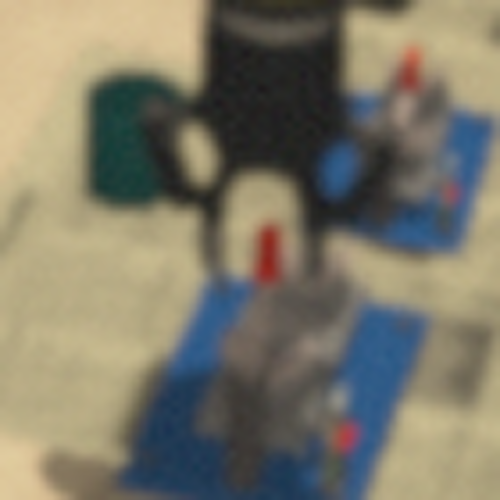

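The fingers straddle the knob, which is between the tips at (268,250). No contact. Next is the swing.

```bash
python3 -m pendant '[{"delta_pos":[0.83,0.14,0.1],"spin":0.1,"fingers":45},{"delta_pos":[0.81,0.22,0],"spin":0.1,"fingers":45},{"delta_pos":[0.78,0.30,0],"spin":0.1,"fingers":45},{"delta_pos":[0.75,0.38,0],"spin":0.1,"fingers":45},{"delta_pos":[0.71,0.45,0],"spin":0.1,"fingers":45},{"delta_pos":[0.66,0.52,0],"spin":0.1,"fingers":45},{"delta_pos":[0.60,0.59,0],"spin":0.1,"fingers":45},{"delta_pos":[0.54,0.65,0],"spin":0.1,"fingers":45},{"delta_pos":[0.47,0.70,0],"spin":0.1,"fingers":45},{"delta_pos":[0.40,0.74,0],"spin":0.1,"fingers":45},{"delta_pos":[0.32,0.78,0],"spin":0.1,"fingers":45},{"delta_pos":[0.24,0.80,0],"spin":0.1,"fingers":45},{"delta_pos":[0.16,0.82,0],"spin":0.1,"fingers":45},{"delta_pos":[0.08,0.84,0],"spin":0.1,"fingers":45},{"delta_pos":[0,0.84,0],"spin":0.1,"fingers":45},{"delta_pos":[0,0.5,0],"spin":0.05,"fingers":45},{"delta_pos":[0,0,0],"spin":0,"fingers":45},{"delta_pos":[0,0,0],"spin":0,"fingers":45},{"delta_pos":[0,0,0],"spin":0,"fingers":45}]'; python3 - <<'E'
from h import *
for n in("side","top"):
    p=viewer.get_image(n)
    for d in nets.landmark_of(p,"keeper_knob")[:3]:print(n,d["score"],d["location"],w(p,*d["location"],.103))
    C=cloud(p);hsv=cv2.cvtColor(p["pixels"],cv2.COLOR_RGB2HSV)
    m=(np.minimum(hsv[...,0],180-hsv[...,0])<8)&(hsv[...,1]>140)&(abs(C[...,0]-.56)<.13)&(abs(C[...,1]+.15)<.13)&(C[...,2]>.085)
    print(m.sum(),C[m].mean(0) if m.any() else '')
print(observe()["joint_positions"])
E
```

```text
t: 6.45
ee_pos: [0.615, -0.1089, 0.0981]
tcp_rot: [-179.9, 0.1, -174.7]
wrist_force: [0.4, 0.2, -0.8]
finger_gap: 0.0385
finger_force: 0.0
side 0.58 [369.1, 146.8] [ 0.49877941 -0.38042278  0.103     ]
side 0.46 [323.3, 179.7] [ 0.61832065 -0.12277101  0.103     ]
0 
top 0.54 [380.6, 213.8] [ 0.53034899 -0.20034779  0.103     ]
0 
[ 14.84831088  36.77696408 -11.65933889  96.26780691   9.40271747
  47.91237689  94.48011768]
```

```bash
python3 -m pendant '[{"delta_pos":[0,0,3],"spin":0,"fingers":45},{"delta_pos":[0,0,3],"spin":0,"fingers":45},{"delta_pos":[0,0,3],"spin":0,"fingers":45},{"delta_pos":[-0.5,1.72,1],"spin":-0.1138,"fingers":45},{"delta_pos":[-0.5,1.72,0],"spin":-0.1138,"fingers":60},{"delta_pos":[-0.5,1.72,0],"spin":-0.1138,"fingers":100},{"delta_pos":[-0.5,1.72,0],"spin":-0.1138,"fingers":100},{"delta_pos":[-0.5,1.72,0],"spin":-0.1138,"fingers":100},{"delta_pos":[-0.5,1.72,0],"spin":-0.1138,"fingers":100},{"delta_pos":[-0.5,1.72,0],"spin":-0.1138,"fingers":100},{"delta_pos":[-0.5,1.72,0],"spin":-0.1138,"fingers":100},{"delta_pos":[-0.5,1.72,0],"spin":-0.1138,"fingers":100},{"delta_pos":[-0.5,1.72,0],"spin":-0.1138,"fingers":100},{"delta_pos":[-0.5,1.72,0],"spin":-0.1138,"fingers":100},{"delta_pos":[-0.5,1.72,0],"spin":-0.1138,"fingers":100},{"delta_pos":[-0.5,1.72,0],"spin":-0.1138,"fingers":100},{"delta_pos":[-0.5,1.72,0],"spin":-0.1138,"fingers":100},{"delta_pos":[-0.5,1.72,0],"spin":-0.1138,"fingers":100},{"delta_pos":[-0.5,1.72,0],"spin":-0.1138,"fingers":100}]'; python3 - <<'E'
from h import *
np.set_printoptions(precision=4,suppress=True)
ims=[]
for n in("side","top"):
    p=viewer.get_image(n);C=cloud(p);hsv=cv2.cvtColor(p["pixels"],cv2.COLOR_RGB2HSV)
    m=(np.minimum(hsv[...,0],180-hsv[...,0])<8)&(hsv[...,1]>140)&(abs(C[...,0]-.58)<.13)&(abs(C[...,1]+.15)<.13)&(C[...,2]>.085)
    print(n,m.sum(),C[m].mean(0) if m.any() else '')
    for q in("roller_mid","vee_seat"):
        for d in nets.landmark_of(p,q)[:2]:print(q,d["score"],d["location"],w(p,*d["location"],.051 if q[0]=='r' else .0716))
    if n=="top":
        for y in(-.235,-.24,-.245,-.25,-.165,-.16,-.155,-.15):
            s=C[(abs(C[...,1]-y)<.003)&(abs(C[...,0]-.5287)<.016)&(C[...,2]>.05)];k=np.polyfit(s[:,0]-.5287,s[:,2],2);print(y,.5287-k[1]/2/k[0])
    for X in((.54,-.19,.06),(.53,.167,.06)):
        u,v=px(p,X).astype(int);ims.append(cv2.resize(p["pixels"][v-30:v+30,u-30:u+30],(290,290),interpolation=cv2.INTER_CUBIC))
print(observe()["joint_positions"])
cv2.imwrite("pics/g1.png",np.vstack([np.hstack(ims[:2]),np.hstack(ims[2:])])[...,::-1])
E
```

```text
t: 8.55
ee_pos: [0.5344, 0.1676, 0.1973]
tcp_rot: [-180.0, -0.0, 80.8]
wrist_force: [-0.8, -0.5, 0.1]
finger_gap: 0.0852
finger_force: 0.0
side 0 
roller_mid 0.82 [309.5, 287.1] [0.5341 0.3318 0.051 ]
roller_mid 0.71 [327.5, 250.8] [0.5211 0.1704 0.051 ]
vee_seat 0.71 [351.8, 175.8] [ 0.5301 -0.2155  0.0716]
vee_seat 0.64 [369.4, 147.7] [ 0.503  -0.4194  0.0716]
top 10 [ 0.6139 -0.1161  0.116 ]
roller_mid 0.64 [376.1, 216.7] [ 0.5245 -0.1925  0.051 ]
roller_mid 0.51 [268.2, 215.4] [0.5308 0.1742 0.051 ]
vee_seat 0.66 [380.7, 213.3] [ 0.5344 -0.2053  0.0716]
-0.235 0.528855812626386
-0.24 0.5276335846235307
-0.245 0.5271131710243744
-0.25 0.5261700725237921
-0.165 0.5294050113631837
-0.16 0.5284272655496731
-0.155 0.5291716274582835
-0.15 0.5323586435536478
[-28.715   25.791   13.4596  99.7699  -7.0258  55.2629 -21.4158]
```

View pics/g1.png

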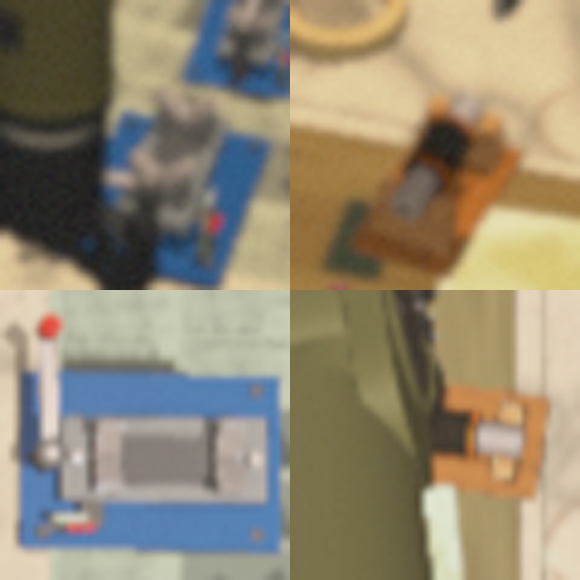

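The keeper stands open: in the lower-left tile the knob is at (48,328), off to the side of the rest, and the V is clear. The hand is over the cradle, aligned with the roller.

```bash
python3 -m pendant '[{"delta_pos":[0,-0.1,-4],"spin":0,"fingers":100},{"delta_pos":[0,0,-4],"spin":0,"fingers":100},{"delta_pos":[0,0,-3],"spin":0,"fingers":100},{"delta_pos":[0,0,-2],"spin":0,"fingers":100},{"delta_pos":[0,0,-1.6],"spin":0,"fingers":100},{"delta_pos":[0,0,-1],"spin":0,"fingers":100},{"delta_pos":[0,0,0],"spin":0,"fingers":100}]' 40; python3 -m pendant '[{"delta_pos":[0,0,0],"spin":0,"fingers":20},{"delta_pos":[0,0,0],"spin":0,"fingers":20},{"delta_pos":[0,0,0],"spin":0,"fingers":20},{"delta_pos":[0,0,0],"spin":0,"fingers":20},{"delta_pos":[0,0,0],"spin":0,"fingers":20},{"delta_pos":[0,0,0],"spin":0,"fingers":20},{"delta_pos":[0,0,0],"spin":0,"fingers":20},{"delta_pos":[0,0,0],"spin":0,"fingers":20}]' 40
```

```text
t: 9.55
ee_pos: [0.5343, 0.1648, 0.0402]
tcp_rot: [-179.9, 0.1, 81.0]
wrist_force: [0.5, -0.6, 0.7]
finger_gap: 0.085
finger_force: 0.0
t: 10.35
ee_pos: [0.5343, 0.1662, 0.0421]
tcp_rot: [-180.0, -0.0, 81.1]
wrist_force: [-3.2, -0.1, 7.1]
finger_gap: 0.0329
finger_force: 39.1
```

```bash
python3 -m pendant '[{"delta_pos":[0,0,0.5],"spin":0,"fingers":20},{"delta_pos":[0,0,1.5],"spin":0,"fingers":20},{"delta_pos":[0,0,3],"spin":0,"fingers":20},{"delta_pos":[0,0,3],"spin":0,"fingers":20},{"delta_pos":[0,0,3],"spin":0,"fingers":20},{"delta_pos":[0,0,2],"spin":0,"fingers":20},{"delta_pos":[0,0,0],"spin":0,"fingers":20},{"delta_pos":[0,0,0],"spin":0,"fingers":20},{"delta_pos":[0,0,0],"spin":0,"fingers":20}]'; python3 - <<'E'
from h import *
np.set_printoptions(precision=4,suppress=True)
p=viewer.get_image("side");C=cloud(p);o=observe();t=o["ee_pos"];print(o["wrist_force"],o["ft_torque"],t,o["tcp_rot"])
for d in nets.landmark_of(p,"roller_mid")[:3]:print(d["score"],d["location"],C[int(d["location"][1]),int(d["location"][0])])
u,v=px(p,t).astype(int);print(u,v)
cv2.imwrite("pics/l1.png",cv2.resize(p["pixels"][v-40:v+40,u-40:u+40],(560,560),interpolation=cv2.INTER_CUBIC)[...,::-1])
E
```

```text
t: 11.25
ee_pos: [0.5338, 0.1658, 0.17]
tcp_rot: [-179.9, 0.1, 81.1]
wrist_force: [-0.1, 0.2, -2.7]
finger_gap: 0.0326
finger_force: 40.2
[ 0.2782 -0.1696 -1.4132] [ 0.0331  0.0365 -0.0544] [0.5338 0.1658 0.1699] [-179.8688    0.0705   81.0798]
0.73 [311.2, 286.7] [0.5352 0.3122 0.0327]
0.68 [325.6, 220.1] [0.5309 0.1765 0.1931]
324 222
```

View pics/l1.png

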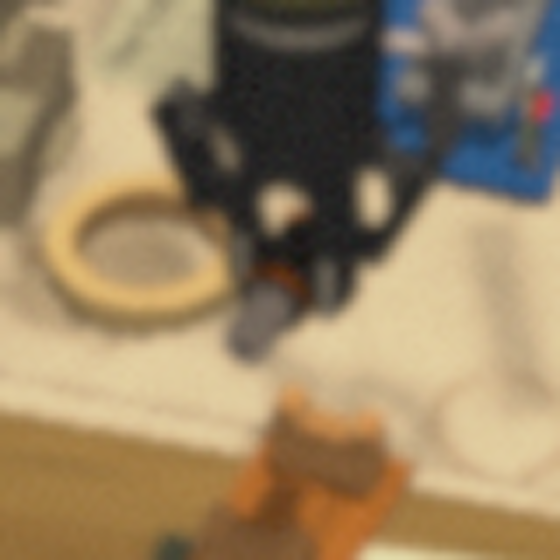

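Roller held, with the shaft at (270,310) in the crop; the cradle is empty. Now over to the V.

```bash
python3 -m pendant '[{"delta_pos":[-0.04,-2.8,0],"spin":0.0098,"fingers":20},{"delta_pos":[-0.04,-2.8,0],"spin":0.0098,"fingers":20},{"delta_pos":[-0.04,-2.8,0],"spin":0.0098,"fingers":20},{"delta_pos":[-0.04,-2.8,0],"spin":0.0098,"fingers":20},{"delta_pos":[-0.04,-2.8,0],"spin":0.0098,"fingers":20},{"delta_pos":[-0.04,-2.8,0],"spin":0.0098,"fingers":20},{"delta_pos":[-0.04,-2.8,0],"spin":0.0098,"fingers":20},{"delta_pos":[-0.04,-2.8,0],"spin":0.0098,"fingers":20},{"delta_pos":[-0.04,-2.8,0],"spin":0.0098,"fingers":20},{"delta_pos":[-0.04,-2.8,0],"spin":0.0098,"fingers":20},{"delta_pos":[-0.04,-2.8,0],"spin":0.0098,"fingers":20},{"delta_pos":[-0.04,-2.8,0],"spin":0.0098,"fingers":20},{"delta_pos":[-0.04,-2.8,0],"spin":0.0098,"fingers":20},{"delta_pos":[0,0,-2],"spin":0,"fingers":20},{"delta_pos":[0,0,-2],"spin":0,"fingers":20},{"delta_pos":[0,0,-2],"spin":0,"fingers":20},{"delta_pos":[0,0,0],"spin":0,"fingers":20},{"delta_pos":[0,0,0],"spin":0,"fingers":20}]'; python3 - <<'E'
from h import *
np.set_printoptions(precision=4,suppress=True)
print(np.mean([observe()["wrist_force"] for _ in range(3)],0))
p=viewer.get_image("top");C=cloud(p);o=observe();print(o["ee_pos"],o["tcp_rot"],o["wrist_force"],o["ft_torque"])
for n in("side",):
    p=viewer.get_image(n);u,v=px(p,(.5287,-.19,.08)).astype(int)
    cv2.imwrite("pics/v1.png",cv2.resize(p["pixels"][v-35:v+35,u-35:u+35],(560,560),interpolation=cv2.INTER_CUBIC)[...,::-1])
E
```

```text
t: 13.15
ee_pos: [0.5292, -0.198, 0.1108]
tcp_rot: [-179.9, -0.0, 88.4]
wrist_force: [-0.0, 0.3, -2.7]
finger_gap: 0.0332
finger_force: 40.2
[-0.0088  0.2529 -2.7123]
[ 0.5297 -0.1982  0.1116] [-179.999     0.0091   88.3666] [ 0.7761 -0.2612 -2.1696] [ 0.0157 -0.0141 -0.0281]
```

View pics/v1.png

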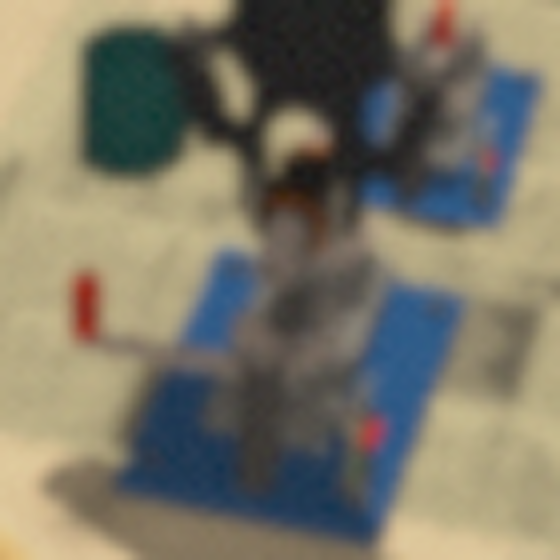

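The roller is over the V at about (300,230), and the keeper is open at left (87,305). I'll lower gently and watch the force.

```bash
python3 -m pendant '[{"delta_pos":[-0.1,0,-1.5],"spin":0,"fingers":20},{"delta_pos":[0,0,-1],"spin":0,"fingers":20},{"delta_pos":[0,0,-1],"spin":0,"fingers":20},{"delta_pos":[0,0,-0.5],"spin":0,"fingers":20},{"delta_pos":[0,0,0],"spin":0,"fingers":20},{"delta_pos":[0,0,0],"spin":0,"fingers":20}]'; python3 -m pendant '[{"delta_pos":[0,0,-0.3],"spin":0,"fingers":20},{"delta_pos":[0,0,-0.3],"spin":0,"fingers":20},{"delta_pos":[0,0,0],"spin":0,"fingers":20},{"delta_pos":[0,0,0],"spin":0,"fingers":20}]'
```

```text
t: 13.85
ee_pos: [0.5287, -0.1982, 0.0714]
tcp_rot: [180.0, 0.0, 88.4]
wrist_force: [0.2, 0.1, -2.0]
finger_gap: 0.033
finger_force: 40.3
t: 14.25
ee_pos: [0.5284, -0.198, 0.0652]
tcp_rot: [-180.0, -0.0, 88.4]
wrist_force: [-1.1, 0.1, -2.1]
finger_gap: 0.0327
finger_force: 40.3
```

```bash
python3 -m pendant '[{"delta_pos":[0,0,-0.2],"spin":0,"fingers":20},{"delta_pos":[0,0,0],"spin":0,"fingers":20},{"delta_pos":[0,0,0],"spin":0,"fingers":20}]'; python3 -m pendant '[{"delta_pos":[0,0,-0.2],"spin":0,"fingers":20},{"delta_pos":[0,0,0],"spin":0,"fingers":20},{"delta_pos":[0,0,0],"spin":0,"fingers":20}]';python3 -m pendant '[{"delta_pos":[0,0,-0.2],"spin":0,"fingers":20},{"delta_pos":[0,0,0],"spin":0,"fingers":20},{"delta_pos":[0,0,0],"spin":0,"fingers":20}]'
```

```text
t: 14.55
ee_pos: [0.5284, -0.1981, 0.0633]
tcp_rot: [-180.0, -0.0, 88.4]
wrist_force: [-0.2, -0.3, -1.0]
finger_gap: 0.0329
finger_force: 40.3
t: 14.85
ee_pos: [0.5286, -0.1981, 0.0614]
tcp_rot: [180.0, 0.0, 88.4]
wrist_force: [-1.7, 0.6, 0.7]
finger_gap: 0.0326
finger_force: 40.5
t: 15.15
ee_pos: [0.5287, -0.1982, 0.0595]
tcp_rot: [180.0, 0.0, 88.4]
wrist_force: [-0.4, -0.1, 2.8]
finger_gap: 0.0332
finger_force: 40.6
```

```bash
python3 -m pendant '[{"delta_pos":[0,0,-0.15],"spin":0,"fingers":20},{"delta_pos":[0,0,-0.15],"spin":0,"fingers":20},{"delta_pos":[0,0,0],"spin":0,"fingers":20},{"delta_pos":[0,0,0],"spin":0,"fingers":20},{"delta_pos":[0,0,0],"spin":0,"fingers":20},{"delta_pos":[0,0,0],"spin":0,"fingers":20}]'; python3 - <<'E'
from h import *
np.set_printoptions(precision=4,suppress=True)
F=[];T=[];Z=[]
for i in range(12):
    p=viewer.get_image("side");o=observe();F.append(o["wrist_force"]);T.append(o["ft_torque"]);Z.append(o["ee_pos"])
print(np.mean(F,0),np.std(F,0)/12**.5,np.mean(T,0),np.mean(Z,0))
a=[px(p,(.4845,-.13,.06)).astype(int),px(p,(.5287,-.15,.07)).astype(int)]
cv2.imwrite("pics/f1.png",np.hstack([cv2.resize(p["pixels"][v-s:v+s,u-s:u+s],(390,390),interpolation=cv2.INTER_CUBIC) for (u,v),s in zip(a,(12,32))])[...,::-1])
E
```

```text
t: 15.75
ee_pos: [0.529, -0.1982, 0.0567]
tcp_rot: [179.9, 0.0, 88.4]
wrist_force: [-0.4, 0.5, 6.4]
finger_gap: 0.0327
finger_force: 41.0
[-0.7886  0.3321  6.5116] [0.14   0.1195 0.1022] [0.1052 0.1756 0.0014] [ 0.529  -0.1982  0.0567]
```

View pics/f1.png

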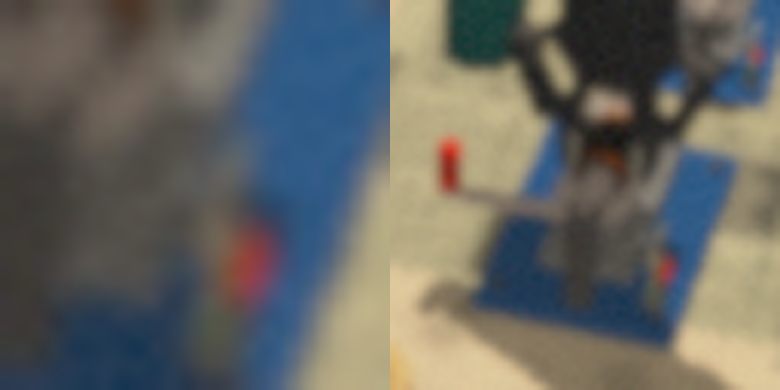

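```bash
python3 -m pendant '[{"delta_pos":[-0.1,0,0],"spin":0,"fingers":20},{"delta_pos":[-0.1,0,-0.02],"spin":0,"fingers":20},{"delta_pos":[0,0,0],"spin":0,"fingers":20},{"delta_pos":[0,0,0],"spin":0,"fingers":20},{"delta_pos":[0,0,0],"spin":0,"fingers":20}]'; python3 - <<'E'
from h import *
np.set_printoptions(precision=4,suppress=True)
F=[];T=[];Z=[]
for i in range(12):
    p=viewer.get_image("top");o=observe();F.append(o["wrist_force"]);T.append(o["ft_torque"]);Z.append(o["ee_pos"])
print(np.mean(F,0),np.mean(T,0),np.mean(Z,0),o["tcp_rot"],o["finger_force"],o["t"])
C=cloud(p);hsv=cv2.cvtColor(p["pixels"],cv2.COLOR_RGB2HSV)
m=(np.minimum(hsv[...,0],180-hsv[...,0])<8)&(hsv[...,1]>140)&(abs(C[...,0]-.58)<.13)&(abs(C[...,1]+.15)<.13)&(C[...,2]>.085)
print('knob',m.sum(),C[m].mean(0) if m.any() else '')
E
```

```text
t: 16.85
ee_pos: [0.5272, -0.1981, 0.0566]
tcp_rot: [179.9, 0.0, 88.4]
wrist_force: [-0.4, 0.1, 6.1]
finger_gap: 0.0328
finger_force: 41.0
[-0.4952  0.6985  6.609 ] [ 0.1167  0.0917 -0.0094] [ 0.5272 -0.1981  0.0566] [179.9073   0.0151  88.3788] 40.95710277557373 17.45
knob 13 [ 0.6129 -0.1155  0.1158]
```

```bash
python3 -c "
from h import *
print(r.sign_off())"
```

```text
the job is handed in; nothing more can be done
None
```

I handed the job in at about 17.5 s of the 51 s allowed, and sign-off gave no verdict. The keeper is swung about 1.5 rad open, and the roller is gripped at about 41 N and pressed into the V. I put the saddle about 6 mm down from force and height, but could not read the pointer itself in the images. The tape roll, tape measure and sanding sleeve were not touched.

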